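# Hold the machine-enable key switch turned

## Task

The router table is enabled only while somebody holds the spring-return key switch on the grey radio key station turned. Take the round-headed key out of the key tray, leave the other two keys in their pockets, push it into the keyway on top of the station, past the stiff pins, until its shoulder is fully home on the lock face; then turn it a quarter turn clockwise (seen from above) and finish still gripping the key there: it springs back if let go. Do not shift the other things on the worktop.

Things in the scene. Friction and masses are not known exactly. Their poses are not given: they have to be found in the camera images.
- round_key: The key to use, in a pocket of the tray. Head: flat black disc 31 mm wide, 9 thick, on a collar 17x9x7 mm. Steel blade 12 x 4 mm, 30 long, pointed, notched, same both ways round. Origin: blade centre in the shoulder plane (collar's underside); z up (disc centre z=20.5, top 36 mm; tip z=-30), x along the width, y through the 9 mm: grip across y, fingertips 4 mm above the shoulder. 30 to 55 g.
- bar_key: Another key of the same blade, with a wide low bar head 38 x 9 x 18 mm over the shoulder. Same axes. Stays in its pocket.
- square_key: Another key of the same blade, with a small square head 18 x 9 x 28 mm over the shoulder. Same axes. Stays in its pocket.
- key_tray: Fixed grey pocket tray 46 x 142 mm, top 40 mm above the worktop, base plate 58 x 154 x 4. Origin: centre of underside, z up. Slots 13.4 x 5.2 mm, 33 deep, in a row along y at y = -42, 0, 42 mm, lengthwise along y, one key in each in any order: shoulders on the tray's top, heads edge to edge, the keys' x along the tray's y. Pull straight up; 30 mm frees a blade.
- station: Fixed grey box 76 x 112 mm (x, y), cover 56 mm high, with a key switch (round bezel 30 mm wide, rim at 67 mm), an unlit round lens 70 mm high, 48 mm from the lock axis towards -y, a stub aerial 103 mm high behind (x=53, y=-34 mm). Origin: centre of underside, z up. Lock axis vertical at x=-14, y=16 mm. Keep clear of the machine table's overhang behind: world x>0.53 m, y>-0.08, 0.2 m up.
- keyway (a point): Mouth of the keyway, centre, 66 mm above the worktop, turning with the plug. z up; x along the slot (13 x 4.8 mm, 36 deep, long sides bevelled out by 2.3 mm), at rest = station's x. The key fits either way round; fully home, its origin is here. Two sprung pins 11 and 19.5 mm down resist with up to about 15 N, snap into the blade's notches and block the plug until the key is in.
- plug (a joint): Turn of the lock plug, rad: 0 at rest, grows clockwise seen from above, stop at 1.62. A spring drives it back to 0 with about 0.02 Nm at rest, 0.11 Nm at a quarter turn. The key has some 0.1 rad of play in the slot, so the hand must turn a little farther than the plug.
- tape_measure: Yellow tape measure 64 x 94 x 37 mm, loose bystander beyond the station. Origin: centre of its underside.
- wrench: Small steel wrench 32 x 151 x 8 mm, loose bystander to the left of the station. Origin: centre of its underside.
- small_carton: Small cardboard box 72 x 109 x 63 mm, loose bystander beyond the station. Origin: centre of its underside.
- pencil: Flat red pencil 14 x 164 x 8 mm, loose bystander at the front edge. Origin: centre of its underside.

How it is judged:
On the way, in this order (a step that is already met when the one before it is completed fails the run):
1. the round-headed key is held clear above the tray (z of round_key in the frame of key_tray above 0.072 m and contact force between the fingers and round_key above 2 N), for 0.1 s.
2. the key is fully home in the keyway with the plug not yet turned (z of round_key in the frame of keyway below 0.003 m and horizontal distance between round_key and keyway below 0.004 m and angle between the z axis of round_key and the z axis of keyway, either way round below 0.12 rad and value of joint plug below 0.3 rad), for 0.1 s.
At the end, for the whole second after the job is handed in: The lock plug is turned at least 1.3 rad (a quarter turn less the play of the key), the round-headed key is fully home (shoulder within 3 mm of the lock face, within 4 mm of its axis, upright within 0.12 rad), still and gripped by the fingers with over 2 N; the other two keys are in their pockets (value of joint plug above 1.3 rad and z of round_key in the frame of keyway below 0.003 m and horizontal distance between round_key and keyway below 0.004 m and angle between the z axis of round_key and the z axis of keyway, either way round below 0.12 rad and contact force between the fingers and round_key above 2 N and linear speed of round_key below 0.02 m/s and z of each of bar_key, square_key in the frame of key_tray below 0.05 m); the arm keeps its last pose, push and grip.
It fails at once if another key is pulled from its pocket or knocked (distance of any of bar_key, square_key from where it was at the start of the episode above 0.012 m).
It fails at once if something else on the worktop is shifted by more than 2 cm (distance of any of tape_measure, wrench, small_carton, pencil from where it was at the start of the episode above 0.02 m).
It also fails if it takes over 48 s, if anything falls off the work surface, if the arm or the gripper's body presses on something with over 40 N, if the wrist force passes 120 N, or if a joint passes its speed limit or range.

## Robot

A 6-joint arm with a two-finger parallel gripper is mounted at the origin on a cart in front of the work surface, level with it; the furniture and walls round the work are solid. World frame = base frame: x ahead of the robot, y to its left, z up, the work surface at z = 0. Lengths are in m, angles in rad, forces in N, time in s.
With the tool pointing down it reaches from about 0.35 to 0.975 m from the base axis. Payload 4.9 kg.
Tool frame: the origin (TCP) lies where the fingers leave the gripper's body, on its centre line; the fingertips stand 73 mm ahead of it and the grasp point (between the pads) lies 54 mm ahead of it; z points along the fingers, y is the direction in which the jaws open and shut (so a half turn about z gives the same grasp; the last joint's range is limited). The gripper opens to 85 mm and grips with 20 to 120 N. Pads are 22 mm wide; open, the fingers measure 114 mm over their backs; the gripper's body (76 mm by 85 mm) begins 54 mm behind the grasp point. The pads swing forward as they close: fully open they stand 13 mm farther back than shut.
Start: joints at [1.14, 0.053, 1.613, -0, 1.476, -0.119], TCP at [0.192, 0.595, 0.304] pointing down, gripper open.
Joint ranges: [-3.01, 3.01], [-1.01, 2.22], [0.06, 2.58], [-1.02, 4.17], [0.09, 2.62], [-3.14, 3.14]. Speed limits (rad/s): [2.57, 2.57, 3.14, 3.14, 3.14, 3.14].

## Interface

Orientations are given as a rotation vector (axis times angle).
In Python, from station import monitor, vision, workorder gives the robot as it stands.
- The arm moves only by the tool arm_command, never from a script. Its argument "rows" is text: rows parted by semicolons, each of 6 numbers parted by spaces: the shift along the world's x, y, z in mm, then the turn, a rotation vector about the world's x, y, z in degrees. In form: tx ty tz wx wy wz; .... A call has 1 to 12 rows; each row is the pose to reach, as a shift and turn from the pose measured when the call began; what a row does not reach only later rows make up. A row lasts 1/8 s, in which the tool goes at most 62.5 mm and 10.7 degrees, less where a joint would pass 70% of its speed; a pose out of reach is approached as far as the arm can. A call with a gripper value outside its range is refused whole. "jaw" is the opening, from 0 (shut) to 1 (fully open), set as the call begins (left out, the last holds). The fingers move at their own pace and stop on an object; "squeeze" is the grip in N (left out, the last holds). Time passes only in rows, so rows that repeat a pose let the fingers close. It gives the time, the measured TCP pose, the force and the opening at its end, in the units of the state.
- monitor.get_obs(): the state, without advancing time (a new reading comes with each control period).
- vision.get_image(name): name is "side" or "top" or "wrist"; returns a dict with "frame" (400x640x3 uint8, red, green, blue), "vfov" (degrees; the focal length in pixels is half the picture's height over the tangent of half this angle, whatever the lens; pixels are square), "cx", "cy" (the principal point, pixels), "distortion" ([k1, k2, p1, p2, k3] as OpenCV has them; the pictures are not rectified), "R" (3x3) and "t" (3): a world point X has camera coordinates R X + t; the wrist camera has in their place "T_tool_cam" (4x4, takes a point from camera to tool coordinates, whose origin is the TCP and whose axes are the flange's). Camera axes: x right, y down, z forward; pixel columns grow to the right and rows downward; lengths in m; the calibration is good to about 2 mm. A picture is of the moment at which its call begins: read the wrist's pose just before it. There is no depth.
- workorder.finish_job(): hands the job in, once; it reports no verdict.
The state is a dict: "t": time; "q": joint angles; "dq": joint speeds; "effort": joint torques, N m; "tool_pos": TCP position; "tool_rot": TCP orientation; "contact_force": force on the tool from outside, world axes, zero at the start; "wrist_torque": the same for the moment, N m; "opening": finger opening in m.
Only numpy, scipy, OpenCV 4.12 (cv2) and the standard library are available. Lean on these libraries where they do the work, as an engineer would, in place of code of your own. Each camera call takes 0.05 s, during which the arm holds its last target. There are 200 camera calls.

## Working session

There is one attempt and no reset: what is moved stays moved. The work goes in short steps, Python scripts to look and compute and a tool call to move; the robot and the scene stay as the last step left them, time stands still between calls to the robot, and variables do not carry over. Pictures are saved under pics/ and viewed, about 8 in all and at most 12, crops included, and the job is handed in when it is done.

Besides the shell and the picture viewer there is one more tool, called after ">>>" in YAML: its name, and indented under it one key for each argument. arm_command: Moves the arm, as the interface text tells. Its arguments: {"type":"object","properties":{"rows":{"type":"string"},"jaw":{"type":"number"},"squeeze":{"type":"number"}},"required":["rows"]}

```bash
mkdir -p pics; ls; cat > h.py <<'E'
import numpy as np, cv2
from scipy.spatial.transform import Rotation as Ro
from station import monitor, vision, workorder
def cam(name):
    o=monitor.get_obs(); im=vision.get_image(name)
    f=200/np.tan(np.radians(im["vfov"])/2)
    K=np.array([[f,0,im["cx"]],[0,f,im["cy"]],[0,0,1]]); D=np.array(im["distortion"],float)
    if "R" in im: R=np.array(im["R"]);t=np.array(im["t"])
    else:
        T=np.eye(4);T[:3,:3]=Ro.from_rotvec(o["tool_rot"]).as_matrix();T[:3,3]=o["tool_pos"]
        M=np.linalg.inv(T@np.array(im["T_tool_cam"]));R=M[:3,:3];t=M[:3,3]
    return dict(img=im["frame"][:,:,::-1].copy(),K=K,D=D,R=R,t=t)
def save(c,name):
    cv2.imwrite(f"pics/{name}.png",c["img"]); np.savez(f"pics/{name}.npz",**c)
def load(name): return dict(np.load(f"pics/{name}.npz"))
def ray(c,uv,z):
    p=cv2.undistortPoints(np.array(uv,float).reshape(-1,1,2),c["K"],c["D"]).reshape(-1,2)
    d=np.c_[p,np.ones(len(p))]@c["R"]; o=-c["R"].T@c["t"]
    return o+d*((z-o[2])/d[:,2])[:,None]
def proj(c,X):
    return cv2.projectPoints(np.array(X,float).reshape(-1,1,3),cv2.Rodrigues(c["R"])[0],c["t"],c["K"],c["D"])[0].reshape(-1,2)
E
python3 - <<'E'
from h import *
ims=[]
for n in("top","side","wrist"):
    c=cam(n);save(c,n+"0");print(n,-c["R"].T@c["t"],c["R"][2],c["K"][0,0],c["D"])
o=monitor.get_obs();print(o)
E
```

```text
pics
top [0.43434852 0.00896596 0.98513832] [ 0.05244036 -0.02689516 -0.99826182] 472.2056080439638 [-0.06803987  0.          0.          0.          0.        ]
side [ 0.4465501  -0.64572317  0.63043109] [ 0.04888372  0.75335464 -0.65579507] 383.27451922983204 [-0.07991005  0.          0.          0.          0.        ]
wrist [0.12422109 0.61656682 0.37094215] [ 0.25963464 -0.08587953 -0.96188074] 346.6027613727324 [0.01128458 0.         0.         0.         0.        ]
{'t': 0.15, 'q': array([ 1.13998941e+00,  5.31948917e-02,  1.61394535e+00, -4.20006613e-05,
        1.47600681e+00, -1.18985503e-01]), 'dq': array([ 0.00082414, -0.00190993, -0.00192026, -0.0005078 , -0.00175552,
       -0.0013934 ]), 'effort': array([ 5.18624202e-04, -3.94242704e+01, -3.70720482e+01, -1.09252167e-04,
        4.58744529e-03,  6.92479247e-06]), 'tool_pos': array([0.19159224, 0.59452867, 0.30297162]), 'tool_rot': array([-4.87760334e-01, -3.10310982e+00,  2.36749551e-03]), 'contact_force': array([ 0.45233541, -0.40618955,  0.30172688]), 'wrist_torque': array([ 0.00481103, -0.0028158 , -0.06379461]), 'opening': 0.08564578258005841}
```

View pics/top0.png

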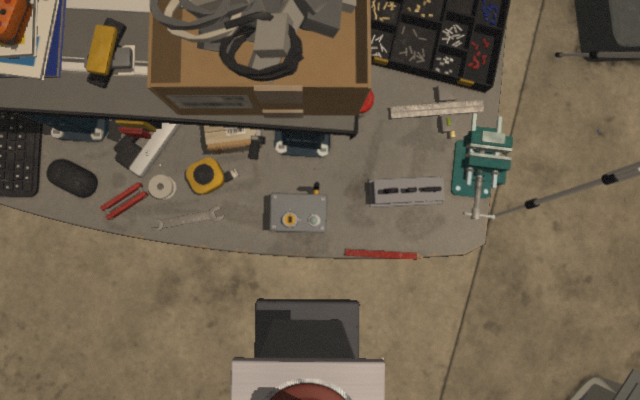

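View pics/side0.png

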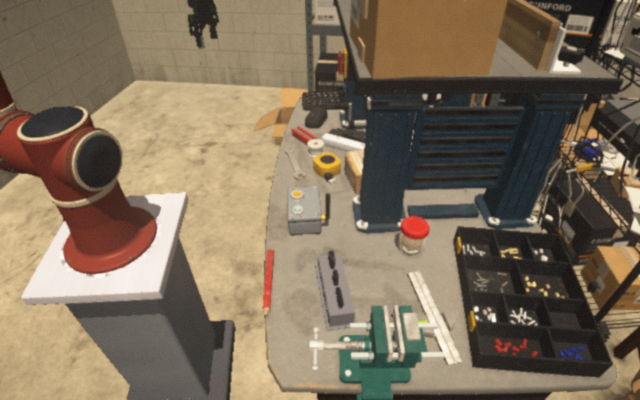

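The top view shows the station near (298,212) with its bezel at (290,219), the tray near (407,190) with keys along its row, and the overhang edge at row ~130. I'll enlarge both.

```bash
python3 - <<'E'
from h import *
a=load("top0")["img"][170:245,260:450];b=load("side0")["img"][175:335,275:365]
A=cv2.resize(a,None,fx=4,fy=4,interpolation=3)
B=cv2.resize(b,None,fx=3.2,fy=3.2,interpolation=3)
cv2.imwrite("pics/A.png",A);  
import numpy as np
C=np.zeros((600,800,3),np.uint8);C[:300,:760]=A
t=cv2.resize(load("side0")["img"][245:330,305:365],None,fx=3.5,fy=3.5,interpolation=3);s=cv2.resize(load("side0")["img"][175:245,280:335],None,fx=4,fy=4,interpolation=3)
C[300:300+t.shape[0],:t.shape[1]]=t;C[300:300+s.shape[0],300:300+s.shape[1]]=s
cv2.imwrite("pics/C.png",C)
E
```

```text
(no output)
```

View pics/C.png

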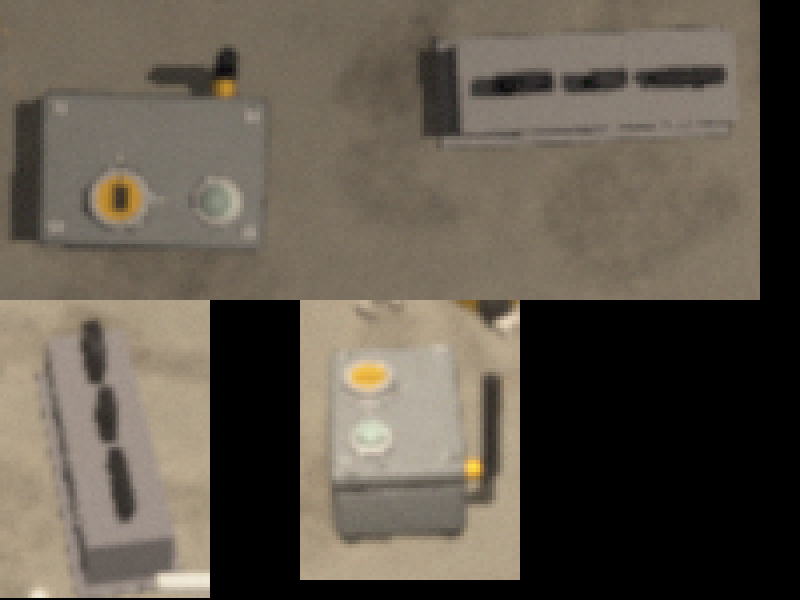

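The top crop shows tray corners at about (458,40),(735,32),(738,122),(462,135), with keys spanning 470–552 (left), 562–628 (middle) and 635–726 (right). The middle key looks like the square one. The bezel is at (119,198) with the keyway along image-vertical, and the lens is at (217,201). I'll compute positions and then look from close by.

```bash
python3 - <<'E'
from h import *
c=load("top0")
def T(l): return [((x+.5)/4-.5+260,(y+.5)/4-.5+170) for x,y in l]
print("bezel",ray(c,T([(119,198)]),.067),"lens",ray(c,T([(217,201)]),.07))
print("cover",ray(c,T([(44,95),(265,96),(263,243),(40,243)]),.056))
print("tray",ray(c,T([(458,40),(735,32),(738,122),(462,135)]),.04))
print("keys",ray(c,T([(472,84),(552,84),(562,81),(628,81),(635,77),(726,75)]),.055))
o=monitor.get_obs();print(Ro.from_rotvec(o["tool_rot"]).as_matrix().round(3))
w=load("wrist0");print((w["R"]@Ro.from_rotvec(o["tool_rot"]).as_matrix()).round(2))
E
```

```text
bezel [[0.44231221 0.04120759 0.067     ]] lens [[ 0.44158953 -0.00631546  0.07      ]]
cover [[ 0.49244104  0.07940799  0.056     ]
 [ 0.49381309 -0.02939734  0.056     ]
 [ 0.42143073 -0.0294815   0.056     ]
 [ 0.41973959  0.0798843   0.056     ]]
tray [[ 0.52482804 -0.12708484  0.04      ]
 [ 0.53162187 -0.26887217  0.04      ]
 [ 0.48580649 -0.27045737  0.04      ]
 [ 0.4768952  -0.12954502  0.04      ]]
keys [[ 0.50161915 -0.13210182  0.055     ]
 [ 0.50232862 -0.17210779  0.055     ]
 [ 0.50391292 -0.17711382  0.055     ]
 [ 0.50450788 -0.21030376  0.055     ]
 [ 0.50656946 -0.21382568  0.055     ]
 [ 0.50840897 -0.25989417  0.055     ]]
[[-0.952  0.307 -0.001]
 [ 0.307  0.952 -0.001]
 [ 0.    -0.002 -1.   ]]
[[-0.    1.    0.  ]
 [-0.96 -0.   -0.27]
 [-0.27 -0.    0.96]]
```

>>> arm_command:
  rows: "20 -57 0 0 0 -6; 40 -114 0 0 0 -12; 60 -170 0 0 0 -18; 80 -227 0 0 0 -24; 100 -284 0 0 0 -30; 120 -340 0 0 0 -36; 135 -398 0 0 0 -42; 150 -456 0 0 0 -48; 160 -515 0 0 0 -54; 170 -575 0 0 0 -60; 180 -634 0 0 0 -66; 190 -693 0 0 0 -69"
  jaw: 1

```text
t: 1.65
tool_pos: [0.3813, -0.1005, 0.303]
tool_rot: [-2.163, -2.278, 0.001]
contact_force: [1.2, 0.6, 0.4]
opening: 0.0854
```

>>> arm_command:
  rows: "40 -40 -25 0 0 0; 80 -50 -50 0 0 0; 120 -60 -75 0 0 0; 120 -60 -75 0 0 0; 120 -60 -75 0 0 0"

```text
t: 2.28
tool_pos: [0.501, -0.1604, 0.2279]
tool_rot: [-2.162, -2.278, 0.001]
contact_force: [0.4, 0.3, 0.3]
opening: 0.0853
```

```bash
python3 - <<'E'
from h import *
c=cam("wrist");save(c,"w1")
cv2.imwrite("pics/w1v.png",cv2.resize(c["img"],(800,500)))
o=monitor.get_obs();print(o["t"],o["tool_pos"],Ro.from_rotvec(o["tool_rot"]).as_matrix().round(3),o["contact_force"])
E
```

```text
2.325 [ 0.50106366 -0.16039531  0.22882668] [[-0.052  0.999  0.   ]
 [ 0.999  0.052 -0.001]
 [-0.001  0.    -1.   ]] [ 0.81847889 -0.33892847  0.20008302]
```

View pics/w1v.png

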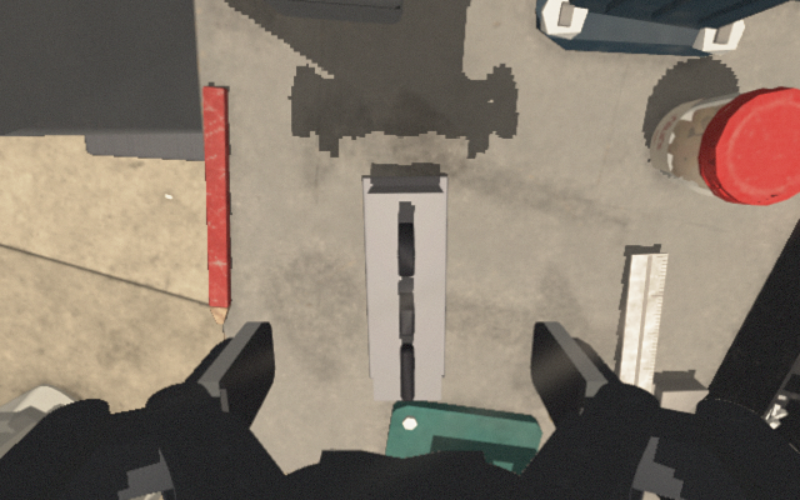

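The wrist view shows three heads in the tray: first about rows 205–275, second 278–340, third 345–400, at column ~406. I'll enlarge to identify them.

```bash
python3 - <<'E'
from h import *
c=load("w1");a=c["img"][130:325,280:370]
b=cv2.resize(a,None,fx=3,fy=3,interpolation=2)
s=load("side0")["img"][245:320,310:360];s=cv2.resize(s,None,fx=7,fy=7,interpolation=2)
C=np.zeros((590,640,3),np.uint8);C[:b.shape[0],:b.shape[1]]=b;C[:s.shape[0],285:285+s.shape[1]]=s
cv2.imwrite("pics/w1c.png",C)
E
```

```text
(no output)
```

View pics/w1c.png

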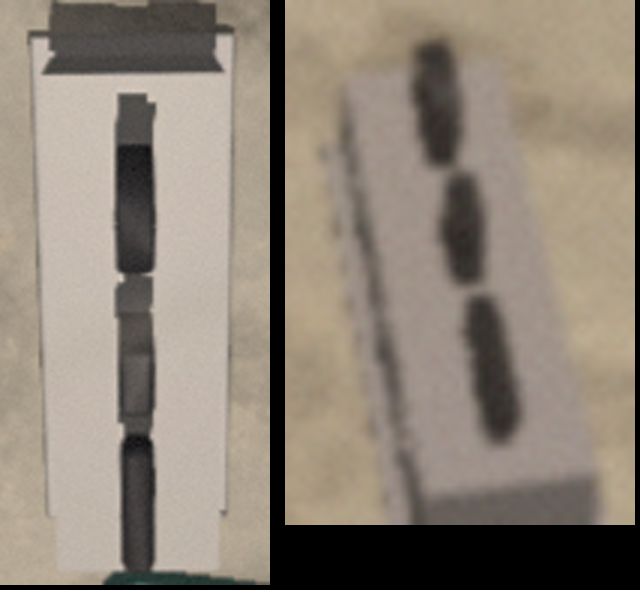

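The left crop's first head (crop rows 145–270) has a curved, graded surface, so it is the round key at the +y end. The second is the small square key and the third the wide bar.

```bash
python3 - <<'E'
from h import *
c=load("w1")
P=lambda l:[((x+.5)/3-.5+280,(y+.5)/3-.5+130) for x,y in l]
print("disc",ray(c,P([(116,210),(155,210)]),.070))
print("bar",ray(c,P([(122,500),(154,500)]),.058),"sq",ray(c,P([(119,385),(153,385)]),.068))
print("tray corners",ray(c,P([(43,73),(222,73),(57,570),(218,570)]),.04))
for yaw in (2.5,3):
  for ctr in ((.503,-.157),):
    a=np.radians(yaw);y=np.array([-np.sin(a),np.cos(a),0])
    X=[np.array([*ctr,0])+y*s+[0,0,z] for s,z in((0,.076),(-.0155,.0605),(.0155,.0605),(-.0085,.04),(.0085,.04))]
    print(((proj(c,X)-[280,130]+.5)*3-.5).round(0))
E
```

```text
disc [[ 0.49683922 -0.15335494  0.07      ]
 [ 0.50562922 -0.15289344  0.07      ]]
bar [[ 0.50225044 -0.234162    0.058     ]
 [ 0.51049132 -0.23372448  0.058     ]] sq [[ 0.49970412 -0.1972495   0.068     ]
 [ 0.50782052 -0.19682064  0.068     ]]
tray corners [[ 0.47723358 -0.1276629   0.04      ]
 [ 0.52127051 -0.12536097  0.04      ]
 [ 0.48546408 -0.26827742  0.04      ]
 [ 0.53097882 -0.26585403  0.04      ]]
[[143. 235.]
 [141. 278.]
 [143. 151.]
 [140. 225.]
 [141. 161.]]
[[143. 235.]
 [142. 278.]
 [142. 151.]
 [141. 225.]
 [141. 161.]]
```

>>> arm_command:
  rows: "0 5.5 -30 0 0 0.6; 0 5.5 -60 0 0 0.6; 0 5.5 -90 0 0 0.6; 0 5.5 -111 0 0 0.6; 0 5.5 -111 0 0 0.6"
  jaw: 1

```text
t: 2.95
tool_pos: [0.4999, -0.1544, 0.1178]
tool_rot: [-2.151, -2.29, 0.001]
contact_force: [0.1, -0.0, 1.1]
opening: 0.0854
```

>>> arm_command:
  rows: "0 0 0 0 0 0; 0 0 0 0 0 0; 0 0 0 0 0 0; 0 0 0 0 0 0; 0 0 0 0 0 0; 0 0 0 0 0 0; 0 0 0 0 0 0; 0 0 0 0 0 0"
  jaw: 0
  squeeze: 40

```text
t: 3.95
tool_pos: [0.5011, -0.1545, 0.1186]
tool_rot: [2.149, 2.288, 0.002]
contact_force: [5.3, 1.0, 0.3]
opening: 0.0082
```

>>> arm_command:
  rows: "0 0 0 0 0 0; 0 0 0 0 0 0; 0 0 12 0 0 0; 0 0 24 0 0 0; 0 0 36 0 0 0; 0 0 55 0 0 0; 0 0 85 0 0 0; 0 0 110 0 0 0; 0 0 110 0 0 0; 0 0 110 0 0 0"
  squeeze: 100

```text
t: 5.2
tool_pos: [0.5005, -0.1544, 0.2279]
tool_rot: [2.15, 2.289, 0.001]
contact_force: [-0.0, -0.5, -0.6]
opening: 0.0071
```

```bash
python3 - <<'E'
from h import *
c=cam("wrist");save(c,"w2");save(cam("side"),"s2")
a=cv2.resize(c["img"][200:400,200:440],None,fx=3,fy=3,interpolation=2)
cv2.imwrite("pics/w2v.png",a[:600,:720])
o=monitor.get_obs();print(o["t"],o["tool_pos"],Ro.from_rotvec(o["tool_rot"]).as_matrix().round(4),o["contact_force"],o["opening"])
E
```

```text
5.3 [ 0.50023728 -0.15418861  0.22692855] [[-6.25e-02  9.98e-01  0.00e+00]
 [ 9.98e-01  6.25e-02  5.00e-04]
 [ 5.00e-04  0.00e+00 -1.00e+00]] [-0.27654513 -0.25739319 -0.22989557] 0.0073358951963363285
```

View pics/w2v.png

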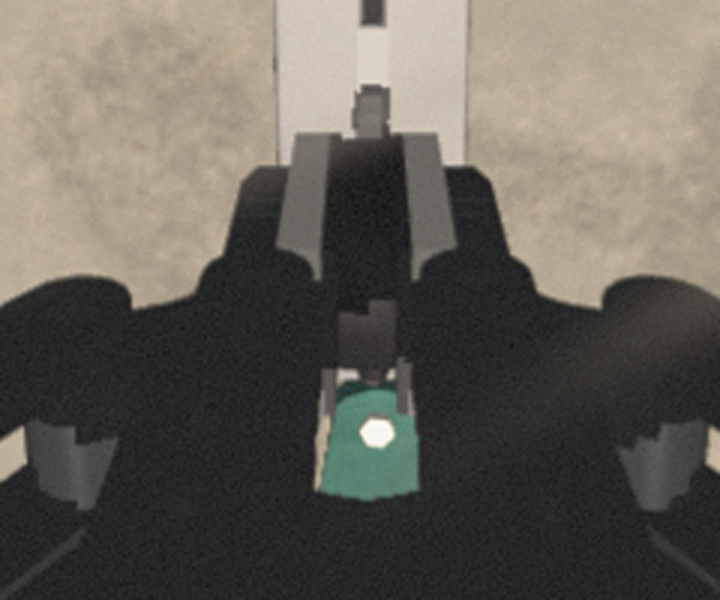

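The key is held between the pads at crop (365,220). A grey piece at (372,110) may be the blade below the pads, so I'll check with projections.

```bash
python3 - <<'E'
from h import *
c=load("w2");s=load("s2")
R=np.array([[-.0625,.998,0],[.998,.0625,.0005],[.0005,0,-1]]);t=np.array([.5003,-.1543,.2275])
L=lambda x,y,z:t+R@[x,y,z]
names=["shoulder +x","shoulder -x","tip","disc +x","disc -x","pad tip +x","top"]
X=[L(.006,0,.0788),L(-.006,0,.0788),L(0,0,.1088),L(.0155,0,.0583),L(-.0155,0,.0583),L(.011,0,.073),L(0,0,.0428)]
for n,p,q in zip(names,(proj(c,X)-[200,200]+.5)*3-.5,proj(s,X)):print(n,p.round(),q.round(1))
print("sq",((proj(c,[[.504,-.188,.068],[.504,-.206,.068],[.504,-.188,.04]])-[200,200]+.5)*3).round())
q=proj(s,X)[2];u,v=int(q[0]),int(q[1])
cv2.imwrite("pics/s2v.png",cv2.resize(s["img"][v-60:v+25,u-45:u+45],None,fx=7,fy=7,interpolation=2));print(u,v)
E
```

```text
shoulder +x [373. 145.] [329.3 222.4]
shoulder -x [373. 216.] [330.4 227. ]
tip [372. 109.] [329.7 236.3]
disc +x [374. 141.] [328.5 210.6]
disc -x [374. 346.] [331.4 222.4]
pad tip +x [373. 129.] [328.9 218.2]
top [375. 310.] [330.  209.9]
sq [[377. 164.]
 [372. 232.]
 [376. 119.]]
329 236
```

View pics/s2v.png

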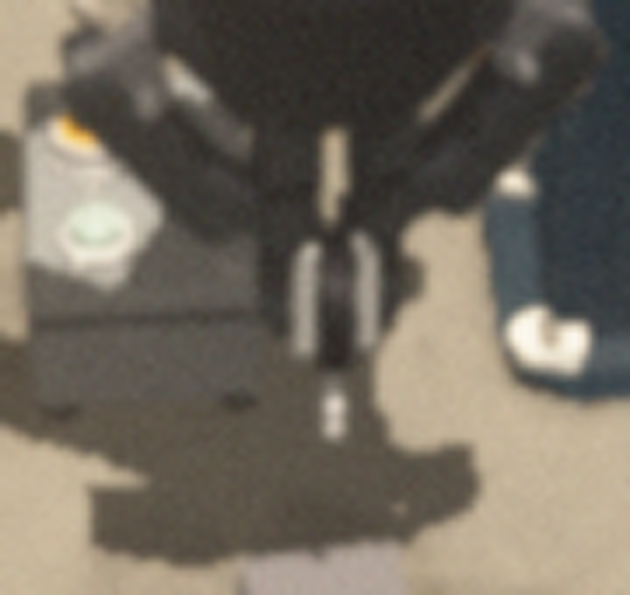

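The side view shows the key upright in the pads, with its blade tip at about (331,238). That is 1.5 px from prediction, which is within calibration. Next, over the lock.

>>> arm_command:
  rows: "-30 5 0 0 0 9; -58 20 0 0 0 18; -65 45 0 0 0 27; -65 70 0 0 0 36; -65 95 0 0 0 45; -65 120 0 0 0 54; -65 145 0 0 0 63; -60 170 0 0 0 72; -58 190 -10 0 0 81; -58 195 -25 0 0 86.4; -58 195 -30 0 0 86.4; -58 195 -30 0 0 86.4"

```text
t: 6.8
tool_pos: [0.4417, 0.0406, 0.196]
tool_rot: [-0.003, -3.139, -0.0]
contact_force: [-1.3, -0.3, -0.7]
opening: 0.0073
```

```bash
python3 - <<'E'
from h import *
o=monitor.get_obs()
c=cam("wrist");save(c,"w3");s=cam("side");save(s,"s3");tp=cam("top");save(tp,"t3")
t=o["tool_pos"];R=Ro.from_rotvec(o["tool_rot"]).as_matrix()
print(o["t"],t,R.round(4),o["contact_force"])
X=[t+R@[0,0,.1088],t+R@[0,0,.0788],[.4425,.041,.066]]
for k in(c,s):print(proj(k,X).round(1))
a=cv2.resize(c["img"][170:330,240:380],None,fx=3.7,fy=3.7,interpolation=2)
b=cv2.resize(s["img"][150:225,270:340],None,fx=3.7,fy=3.7,interpolation=2)
C=np.zeros((600,790,3),np.uint8);C[:592,:518]=a;C[:b.shape[0],525:525+b.shape[1]]=b[:, :265]
cv2.imwrite("pics/v3.png",C)
E
```

```text
6.8 [0.44171285 0.04061658 0.19603776] [[-1.0e+00  1.8e-03 -2.6e-03]
 [ 1.8e-03  1.0e+00  1.0e-04]
 [ 2.6e-03  0.0e+00 -1.0e+00]] [-1.30175767 -0.2856797  -0.68645384]
[[320.6 237.5]
 [320.3 261.7]
 [321.3 226.2]]
[[295.1 186.3]
 [294.5 175.7]
 [296.1 193.3]]
```

View pics/v3.png

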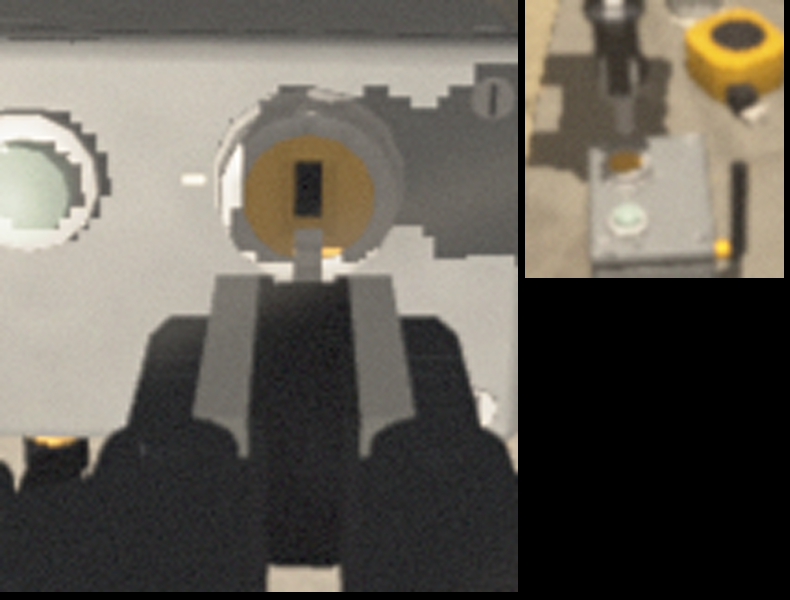

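The wrist crop shows the slot at (308,161–217), the brown plug centred at about (309,198), and the blade tip at column 308, so y is aligned. For x, I'll enlarge the side view beside the wrist view with brightness boosted.

```bash
python3 - <<'E'
from h import *
c=load("w3");s=load("s3")
f=lambda i:np.clip((i/255.)**.6*255,0,255).astype(np.uint8)
a=cv2.resize(f(c["img"][190:250,300:345]),None,fx=8.8,fy=8.8,interpolation=2)
b=cv2.resize(f(s["img"][160:205,282:312]),None,fx=12,fy=12,interpolation=2)
C=np.zeros((600,790,3),np.uint8);C[:a.shape[0],:a.shape[1]]=a;C[:b.shape[0],410:410+b.shape[1]]=b
cv2.imwrite("pics/v4.png",C)
t=np.array([.4417,.0406,.196]);R=np.array([[-1,.0018,-.0026],[.0018,1,0],[.0026,0,-1]])
L=lambda x,y,z:t+R@[x,y,z]
print("pad edge rows (v3 crop)",((proj(c,[L(.011,.0045,.073),L(.011,-.0045,.073),L(.011,.01,.073)])-[240,170]+.5)*3.7).round())
h=np.array([[.4425+dx,.041+dy,.066] for dx,dy in((0,0),(-.0065,0),(.0065,0),(-.011,0),(.011,0))])
print("mouth w",((proj(c,h)-[300,190]+.5)*8.8).round(),"s",((proj(s,h)-[282,160]+.5)*12).round()+[410,0])
X=[L(0,0,.1088),L(.006,0,.1008),L(-.006,0,.1008)]
print("tip w",((proj(c,X)-[300,190]+.5)*8.8).round(),"s",((proj(s,X)-[282,160]+.5)*12).round()+[410,0])
E
```

```text
pad edge rows (v3 crop) [[337. 277.]
 [261. 277.]
 [383. 277.]]
mouth w [[192. 323.]
 [192. 233.]
 [192. 411.]
 [191. 170.]
 [192. 471.]] s [[585. 406.]
 [551. 408.]
 [619. 404.]
 [528. 409.]
 [642. 402.]]
tip w [[185. 422.]
 [184. 378.]
 [185. 565.]] s [[574. 321.]
 [540. 290.]
 [603. 286.]]
```

View pics/v4.png

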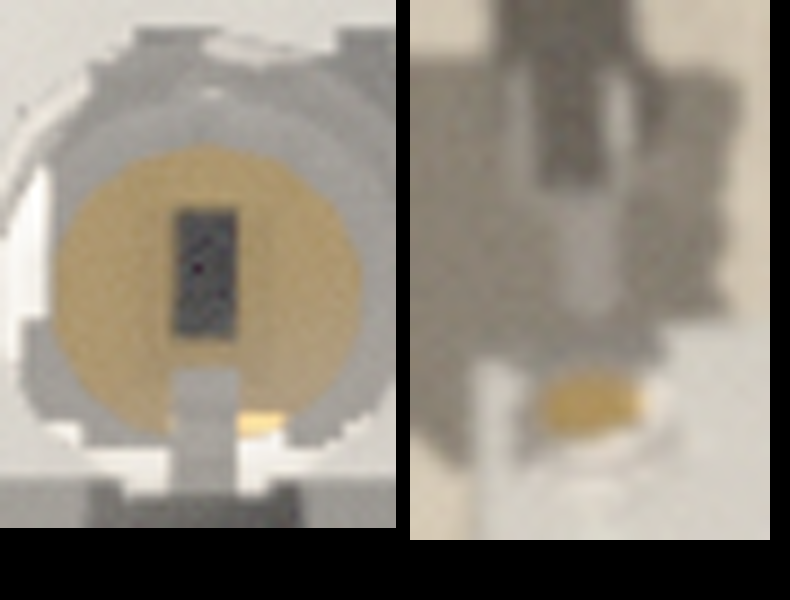

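y is aligned in both views. Side and wrist agree that the key must go about 1 mm towards −x. Lowering it into the mouth.

>>> arm_command:
  rows: "-1 0 -5 0 0 0; -1 0 -12 0 0 0; -1 0 -18 0 0 0; -1 0 -21 0 0 0; -1 0 -24 0 0 0; -1 0 -27 0 0 0; -1 0 -27 0 0 0"

```text
t: 7.82
tool_pos: [0.4414, 0.0405, 0.1702]
tool_rot: [-0.002, -3.141, 0.0]
contact_force: [-0.1, -0.1, -0.5]
opening: 0.0073
```

No contact force with the tip about 5 mm below the face, so it is in the slot. Pushing on.

>>> arm_command:
  rows: "0 0 -2 0 0 0; 0 0 -4 0 0 0; 0 0 -6 0 0 0; 0 0 -8 0 0 0; 0 0 -10 0 0 0; 0 0 -10 0 0 0"

```text
t: 8.57
tool_pos: [0.4416, 0.0404, 0.1611]
tool_rot: [-0.002, -3.141, 0.0]
contact_force: [-3.2, -0.3, 6.3]
opening: 0.0076
```

>>> arm_command:
  rows: "-0.4 0 -3 0 0 0; -0.4 0 -5 0 0 0; -0.4 0 -7 0 0 0; -0.4 0 -9 0 0 0; -0.4 0 -11 0 0 0; -0.4 0 -13 0 0 0; -0.4 0 -15 0 0 0; -0.4 0 -15 0 0 0"

```text
t: 9.57
tool_pos: [0.4411, 0.0405, 0.1457]
tool_rot: [-0.002, -3.141, -0.0]
contact_force: [-0.8, 0.3, 0.8]
opening: 0.0073
```

>>> arm_command:
  rows: "0 0 -1 0 0 0; 0 0 -2 0 0 0; 0 0 -3 0 0 0; 0 0 -3 0 0 0"

```text
t: 10.07
tool_pos: [0.4414, 0.0405, 0.1442]
tool_rot: [-0.002, -3.14, -0.0]
contact_force: [-6.0, 0.3, 12.0]
opening: 0.0077
```

>>> arm_command:
  rows: "-0.3 0 -2 0 0 0; -0.3 0 -3 0 0 0; -0.3 0 -4 0 0 0; -0.3 0 -4 0 0 0; -0.3 0 -4 0 0 0"

```text
t: 10.7
tool_pos: [0.4417, 0.0406, 0.1439]
tool_rot: [-0.001, -3.139, 0.0]
contact_force: [-14.7, 1.5, 25.6]
opening: 0.0072
```

```bash
python3 - <<'E'
from h import *
o=monitor.get_obs();print(o["t"],o["tool_pos"],o["contact_force"],o["opening"])
c=cam("wrist");save(c,"w5");s=cam("side");save(s,"s5")
f=lambda i:np.clip((i/255.)**.6*255,0,255).astype(np.uint8)
a=cv2.resize(f(c["img"][170:300,270:370]),None,fx=4.5,fy=4.5,interpolation=2)
b=cv2.resize(f(s["img"][165:215,282:312]),None,fx=10,fy=10,interpolation=2)
C=np.zeros((590,790,3),np.uint8);C[:a.shape[0],:a.shape[1]]=a;C[:b.shape[0],460:460+b.shape[1]]=b
cv2.imwrite("pics/v5.png",C)
E
```

```text
10.7 [0.44167417 0.04056805 0.14394814] [-14.74366631   1.53056092  25.64753437] 0.00717978388600132
```

View pics/v5.png

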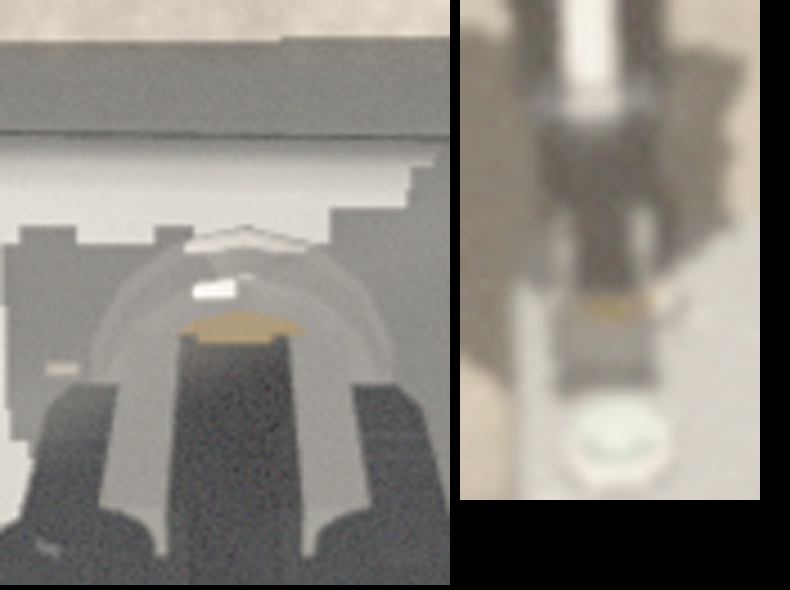

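The shoulder looks home: 12→26 N over 0.3 mm, with the pads just above the bezel. I'll ease off sideways while keeping a light push.

>>> arm_command:
  rows: "-0.7 0 -1 0 0 0; -0.7 0 -1 0 0 0; -0.7 0 -1 0 0 0"

```text
t: 11.18
tool_pos: [0.4414, 0.0406, 0.1442]
tool_rot: [-0.001, -3.139, 0.0]
contact_force: [-5.4, 0.1, 10.9]
opening: 0.0072
```

>>> arm_command:
  rows: "-0.4 0 -0.9 0 0 -5; -0.4 0 -0.9 0 0 -10; -0.4 0 -0.9 0 0 -16; -0.4 0 -0.9 0 0 -22; -0.4 0 -0.9 0 0 -28; -0.4 0 -0.9 0 0 -34; -0.4 0 -0.9 0 0 -40; -0.4 0 -0.9 0 0 -40"

```text
t: 12.18
tool_pos: [0.4414, 0.0415, 0.1443]
tool_rot: [-1.076, -2.949, -0.006]
contact_force: [-4.3, 4.7, 7.9]
opening: 0.0074
```

```bash
python3 - <<'E'
from h import *
o=monitor.get_obs();R=Ro.from_rotvec(o["tool_rot"]).as_matrix()
print(o["t"],o["tool_pos"],np.degrees(np.arctan2(R[1,1],R[0,1])),R[2],o["contact_force"],o["wrist_torque"],o["opening"])
E
```

```text
12.175 [0.44140429 0.04149123 0.14427524] 49.912005022951696 [ 0.00400787  0.00240809 -0.99998907] [-4.3051968   4.71182924  7.93149327] [0.89008667 0.71143494 0.00140623] 0.007399816001724738
```

>>> arm_command:
  rows: "-0.3 0.3 -1 0 0 -6; -0.3 0.3 -1 0 0 -12; -0.3 0.3 -1 0 0 -18; -0.3 0.3 -1 0 0 -24; -0.3 0.3 -1 0 0 -30; -0.3 0.3 -1 0 0 -36; -0.3 0.3 -1 0 0 -42; -0.3 0.3 -1 0 0 -48; -0.3 0.3 -1 0 0 -52; -0.3 0.3 -1 0 0 -54; -0.3 0.3 -1 0 0 -54; -0.3 0.3 -1 0 0 -54"

```text
t: 13.68
tool_pos: [0.442, 0.0424, 0.1443]
tool_rot: [-2.299, -2.14, -0.012]
contact_force: [-2.2, 3.2, 7.0]
opening: 0.0073
```

```bash
python3 - <<'E'
from h import *
o=monitor.get_obs();R=Ro.from_rotvec(o["tool_rot"]).as_matrix()
print(o["t"],o["tool_pos"],np.degrees(np.arctan2(R[1,1],R[0,1])),R[2],o["contact_force"],o["wrist_torque"],o["opening"])
c=cam("wrist");save(c,"w6");s=cam("side");save(s,"s6");t=cam("top");save(t,"t6")
f=lambda i:np.clip((i/255.)**.6*255,0,255).astype(np.uint8)
a=cv2.resize(f(c["img"][150:300,260:380]),None,fx=3.9,fy=3.9,interpolation=2)
b=cv2.resize(f(s["img"][165:215,282:312]),None,fx=10,fy=10,interpolation=2)
C=np.zeros((590,790,3),np.uint8);C[:a.shape[0],:a.shape[1]]=a;C[:b.shape[0],475:475+b.shape[1]]=b
cv2.imwrite("pics/v6.png",C)
E
```

```text
13.675 [0.44196141 0.04240255 0.14428822] -4.086648691050309 [ 0.00604444  0.00442956 -0.99997192] [-2.19310326  3.19487124  7.03223344] [0.58397774 0.36678508 0.09871442] 0.0073370578200484165
```

View pics/v6.png

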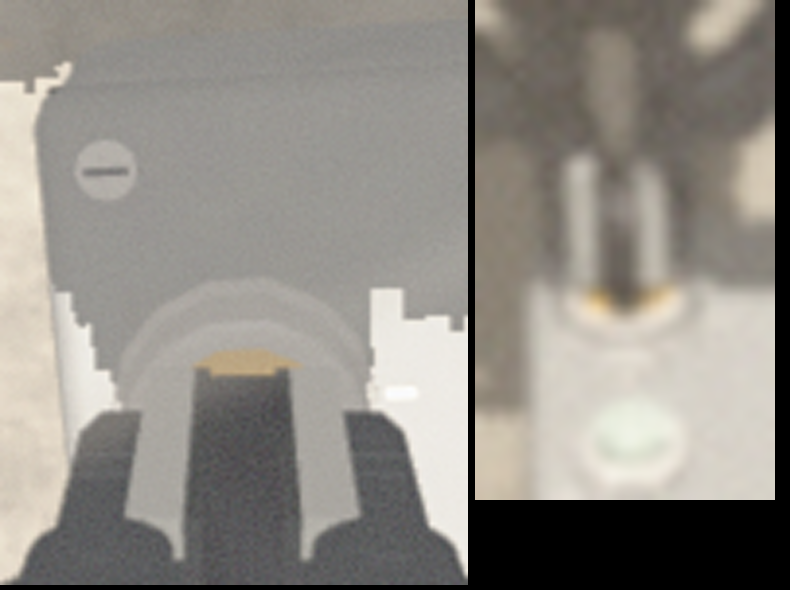

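The hand has turned 94° and the torque about z is 0.10 N m, matching the quarter-turn spring. The push is 7 N, at the same height as when the shoulder seated. Handing in.

```bash
python3 -c "
from h import *
print(workorder.finish_job());o=monitor.get_obs();print(o['t'],o['tool_pos'],o['contact_force'],o['wrist_torque'],o['opening'])"
```

```text
the job is handed in; nothing more can be done
None
the job is handed in; nothing more can be done
```

I took the round-headed key from the +y end of the tray and pushed it past the pins until its shoulder seated in the station's keyway. I then turned it 94° clockwise and handed the job in at about 13.7 s, still gripping the key. `finish_job` gives no verdict.

- **Fully home:** the resistance stiffened sharply at the expected height (12 to 26 N over about 0.3 mm). The height was still 0.1443 m after the turn, with a 7 N downward push.
- **Turned:** the wrist torque was 0.10 N m against a spring of about 0.11 N m at a quarter turn. Allowing for the key's play, the plug should be near 1.5 rad; I could not read it directly. Halfway through the turn the torque read almost zero, less than the spring should give, which I did not explain.
- **Grip:** commanded at 100 N, with the fingers holding at 7.3 mm opening against the key's 9 mm head. The reading was the same throughout.
- **Other things:** I saw no contact with the other two keys or the loose items, but I did not look at them again at the end.
- **Cameras:** they disagreed with the arm by 1 to 3 mm, so I lined up the blade with the slot within the same image. A sideways force of up to 15 N appeared during the final push and fell to about 4 N once I eased off.

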